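# Clean the computer panel's groove and hang its filters to dry

## Robot

A 7-joint arm with a two-finger parallel gripper is mounted at the origin on the work surface. World frame = base frame: x ahead of the robot, y to its left, z up, the work surface at z = 0. Lengths are in mm, angles in rad, forces in N, time in s.
With the tool pointing down it reaches from about 400 to 850 mm from the base axis. Payload 4.5 kg.
Tool frame: the origin (TCP) lies at the very end of the fingers, on their centre line; the grasp point (between the pads) lies robot.grasp_offset behind it (robot.grasp_offset is the distance from the TCP to the grasp point, in mm); z points along the fingers, y is the line along which they close (so a half turn about z gives the same grasp; the last joint's range is limited). The gripper opens to 85 mm and grips with 20 to 120 N. Pads are 22 mm wide; open, the fingers measure 114 mm over their backs; the gripper's body (76 mm by 85 mm) begins 54 mm behind the grasp point. The pads swing forward as they close: fully open they stand 13 mm farther back than shut.
Start: joints at [1.303, 0.689, -0.195, 1.565, 0.157, 0.902, -0.215], TCP at [185.804, -596.767, 231.317] pointing down, gripper open.
Joint ranges: [-3.01, 3.01], [-0.46, 2.08], [-1.47, 1.51], [0.13, 2.56], [-1, 4.14], [0.04, 2.09], [-2.66, 2.66]. Speed limits (rad/s): [2.57, 2.57, 3.14, 3.14, 3.14, 3.14, 3.14].

## Interface

Orientations are given as [roll, pitch, yaw] about the fixed x, y, z axes, in that order (R = Rz(yaw) Ry(pitch) Rx(roll)).
In Python, from workcell import robot gives the robot as it stands. The module is installed in compiled form; this text tells all that it offers.
- The arm moves only by the tool carry_out, never from a script. Its argument "deltas" is a list of rows, each a list of 7 numbers: the shift along the tool's x, y, z as a fraction of full scale, then the turn, a rotation vector about the tool's x, y, z as a fraction of full scale, then the opening, from 0 (shut) to 1 (fully open). In form: [[x, y, z, ax, ay, az, claw], ...]. A call has 1 to 12 rows; each row is the pose to reach, as a shift and turn from the pose commanded when the call began, along the tool's axes at that moment, turning the shorter way round; what a row does not reach only later rows make up. Full scale, the value 1, is 250 mm for a shift and pi rad for a turn. A row lasts 1/10 s, in which the tool goes at most 50 mm and 8.59 degrees, less where a joint would pass 70% of its speed; a pose out of reach is approached as far as the arm can. A call with a number of a shift or a turn outside -1 to 1 is refused whole. A call with a gripper value outside its range is refused whole. The fingers move at their own pace and stop on an object; "force" is the grip in N (left out, the last holds). Time passes only in rows, so rows that repeat a pose let the fingers close. It gives the time, the measured TCP pose, the force, the opening and the grip force at its end, in the units of the state.
- robot.get_state(): the state, without advancing time (a new reading comes with each control period).
- robot.capture(name): name is "side" or "top"; returns a dict with "frame" (420x560x3 uint8, red, green, blue), "camera_matrix" (3x3 intrinsics, pixels), "dist_coeffs" ([k1, k2, p1, p2, k3] as OpenCV has them; the pictures are not rectified), "view" (4x4, takes a point from world to camera coordinates). Camera axes: x right, y up, looking along -z (the intrinsics and any distortion apply to the point x, -y, -z); pixel columns grow to the right and rows downward; lengths in mm; the calibration is good to about 2 mm. A picture is of the moment at which its call begins. There is no depth.
- robot.sign_off(): hands the job in; it is judged then, once.
The state is a dict: "time_s": time; "joint_pos": joint angles; "joint_vel": joint speeds; "joint_efforts": joint torques, N m; "tcp_pos": TCP position; "eef_rot": TCP orientation; "contact_force": force on the tool from outside, world axes, zero at the start; "ft_torque": the same for the moment, N m; "grip_width": finger opening in mm; "finger_force": force on a finger pad.
Only numpy, scipy, OpenCV 4.12 (cv2) and the standard library are available. Lean on these libraries where they do the work, as an engineer would, in place of code of your own. Each camera call takes 0.05 s, during which the arm holds its last target. There are 200 camera calls.

## Task

Finish cleaning the computer's parts. First take the pick from its stand and, with its tip down in the groove of the front panel, draw it slowly (about 3 cm a second) along the whole groove from the power-button end to the other end, then put the pick back upright in its stand. After that hook every filter cassette onto the drying rail wholly to the right of the tape mark (the robot's right), and only once all of them hang there slide them along the rail wholly past the mark and leave them hanging straight and still over the drip tray, leaving the other things on the desk where they are.

Things in the scene. Friction and masses are not known exactly. Their poses are not given: they have to be found in the camera images.
- pick: cleaning pick, upright, 60 g. Origin at the tip's lower end, z up along it. Round-ended steel tip 6 mm diameter (z = 0 to 30), shaft 12 mm (z = 30 to 80), black collar 32 mm diameter (z = 80 to 86), grey square handle 16 x 16 mm (z = 86 to 150, sides along x and y). It starts upright, hanging by its collar in the stand
- pick_tip (a point): lower end of the pick's tip (the pick's origin)
- stand: fixed wooden pick stand, 70 x 70 mm, top plate at z = 80 to 90 mm with a 22 mm round hole through its centre (x = y = 0), open beneath. Origin: centre of its underside. In its place the pick's shaft passes through the hole, the collar rests on the plate and the tip is 10 mm above the desk
- panel: fixed black computer front panel lying flat, 120 (x) x 270 (y) x 12 mm. Origin: centre of its underside, z up. Two aluminium strips 10 mm wide, 6 mm high (tops at z = 18) leave a groove between them 14 mm wide, 245 mm long, floor at z = 12, open-ended: along y, slanting 45 degrees, along y. Round steel power button (26 mm) at the -y end, where the groove starts
- seam_0 (a point): point 0 of 6 on the centre line of the groove's floor: 4 mm inside the start, at the end with the power button; the groove runs straight from each point to the next
- seam_1 (a point): point 1 of 6 on the centre line of the groove's floor: middle of a straight part; the groove runs straight from each point to the next
- seam_2 (a point): point 2 of 6 on the centre line of the groove's floor: first bend; the groove runs straight from each point to the next
- seam_3 (a point): point 3 of 6 on the centre line of the groove's floor: middle of a straight part; the groove runs straight from each point to the next
- seam_4 (a point): point 4 of 6 on the centre line of the groove's floor: second bend; the groove runs straight from each point to the next
- seam_5 (a point): point 5 of 6 on the centre line of the groove's floor: middle of a straight part; the groove runs straight from each point to the next
- seam_6 (a point): point 6 of 6 on the centre line of the groove's floor: 4 mm inside the far end; the groove runs straight from each point to the next
- rail: fixed drying rail: steel bar 12 mm diameter along y, top 186 mm above the desk, between posts 14 mm square, 190 mm high, at y = -287 and +287 mm. Origin on the desk under the bar's middle, where the tape mark is. White drip tray (14 mm high) under the +y (robot's left) half. Cassettes hook on from the robot's side: lip over the bar, then down
- rail_mark (a point): top of the bar at the black tape band, 16 mm wide, in the middle of the rail
- cassette1: black dust-filter cassette with grey mesh faces and grey hook, one of 2 or 3 alike (None if absent), 0.15 kg, balanced under its tab. Origin: centre of its underside; z up. Foot plate 72 (x) x 64 (y) x 8 mm, on it a box 44 x 64 up to z = 55, on that a hook 24 wide (y; see its hook point). Stands with +x away from the robot within 0.3 rad; hung, +x points away too and the origin is 77 mm up
- cassette2: black dust-filter cassette with grey mesh faces and grey hook, one of 2 or 3 alike (None if absent), 0.15 kg, balanced under its tab. Origin: centre of its underside; z up. Foot plate 72 (x) x 64 (y) x 8 mm, on it a box 44 x 64 up to z = 55, on that a hook 24 wide (y; see its hook point). Stands with +x away from the robot within 0.3 rad; hung, +x points away too and the origin is 77 mm up
- cassette3: black dust-filter cassette with grey mesh faces and grey hook, one of 2 or 3 alike (None if absent), 0.15 kg, balanced under its tab. Origin: centre of its underside; z up. Foot plate 72 (x) x 64 (y) x 8 mm, on it a box 44 x 64 up to z = 55, on that a hook 24 wide (y; see its hook point). Stands with +x away from the robot within 0.3 rad; hung, +x points away too and the origin is 77 mm up
- cassette1_hook (a point): top of the hook's inside, 110 mm above the cassette's origin: the apex of a shallow V seat for the bar, flanks sloping 35 degrees. Neck 8 mm thick at x = -22 to -14 mm, up to z = 118; bridge to z = 118; lip at x = 14 to 22 mm down to z = 92; inside 28 mm wide, open under the lip, towards +x. Square grip tab 16 x 16 mm on the bridge at x = y = 0, z = 118 to 154 mm (z from the cassette's underside)
- cassette2_hook (a point): top of the hook's inside, 110 mm above the cassette's origin: the apex of a shallow V seat for the bar, flanks sloping 35 degrees. Neck 8 mm thick at x = -22 to -14 mm, up to z = 118; bridge to z = 118; lip at x = 14 to 22 mm down to z = 92; inside 28 mm wide, open under the lip, towards +x. Square grip tab 16 x 16 mm on the bridge at x = y = 0, z = 118 to 154 mm (z from the cassette's underside)
- cassette3_hook (a point): top of the hook's inside, 110 mm above the cassette's origin: the apex of a shallow V seat for the bar, flanks sloping 35 degrees. Neck 8 mm thick at x = -22 to -14 mm, up to z = 118; bridge to z = 118; lip at x = 14 to 22 mm down to z = 92; inside 28 mm wide, open under the lip, towards +x. Square grip tab 16 x 16 mm on the bridge at x = y = 0, z = 118 to 154 mm (z from the cassette's underside)
- mug: bystander, leave it where it is: white mug, 76 mm diameter, 90 mm high. Origin: centre of its underside
- mouse: bystander, leave it where it is: black computer mouse, 105 x 60 x 30 mm. Origin: centre of its underside
- pedal: bystander, leave it where it is: red guitar pedal, 115 x 68 x 36 mm (knobs to 46 mm). Origin: centre of its underside
- tin: bystander, leave it where it is: metal tin, 56 mm diameter, 45 mm high, standing under the right half of the rail. Origin: centre of its underside
- case: bystander, leave it where it is: blue glasses case, 60 x 120 x 40 mm. Origin: centre of its underside

How it is judged (in metres and radians):
On the way, in this order (a step that is already met when the one before it is completed fails the run):
1. the pick's tip is down in the groove at point 0 of 6, counted from the power-button end, moving slowly (under 8 cm/s) (horizontal distance between pick_tip and seam_0 below 0.009 m and z of pick_tip in the frame of panel below 0.0168 m and linear speed of pick below 0.08 m/s).
2. the pick's tip is down in the groove at point 1 of 6, counted from the power-button end, moving slowly (under 8 cm/s) (horizontal distance between pick_tip and seam_1 below 0.009 m and z of pick_tip in the frame of panel below 0.0168 m and linear speed of pick below 0.08 m/s).
3. the pick's tip is down in the groove at point 2 of 6, counted from the power-button end, moving slowly (under 8 cm/s) (horizontal distance between pick_tip and seam_2 below 0.009 m and z of pick_tip in the frame of panel below 0.0168 m and linear speed of pick below 0.08 m/s).
4. the pick's tip is down in the groove at point 3 of 6, counted from the power-button end, moving slowly (under 8 cm/s) (horizontal distance between pick_tip and seam_3 below 0.009 m and z of pick_tip in the frame of panel below 0.0168 m and linear speed of pick below 0.08 m/s).
5. the pick's tip is down in the groove at point 4 of 6, counted from the power-button end, moving slowly (under 8 cm/s) (horizontal distance between pick_tip and seam_4 below 0.009 m and z of pick_tip in the frame of panel below 0.0168 m and linear speed of pick below 0.08 m/s).
6. the pick's tip is down in the groove at point 5 of 6, counted from the power-button end, moving slowly (under 8 cm/s) (horizontal distance between pick_tip and seam_5 below 0.009 m and z of pick_tip in the frame of panel below 0.0168 m and linear speed of pick below 0.08 m/s).
7. the pick's tip is down in the groove at point 6 of 6, counted from the power-button end, moving slowly (under 8 cm/s) (horizontal distance between pick_tip and seam_6 below 0.009 m and z of pick_tip in the frame of panel below 0.0168 m and linear speed of pick below 0.08 m/s).
8. all cassettes hang from the rail together, to the right of the tape mark (z of cassette1 in the frame of rail between 0.067 and 0.092 m and x of cassette1 in the frame of rail between -0.04 and 0.04 m and angle between each of cassette1, cassette2, cassette3's own z axis and vertical below 0.4 rad and y of each of cassette1, cassette2, cassette3 in the frame of rail below -0.02 m and z of cassette2 in the frame of rail between 0.067 and 0.092 m and x of cassette2 in the frame of rail between -0.04 and 0.04 m and z of cassette3 in the frame of rail between 0.067 and 0.092 m and x of cassette3 in the frame of rail between -0.04 and 0.04 m), for 0.2 s.
At the end, for the whole second after the job is handed in: every cassette hangs upright on the rail at rest with its middle at least 22 mm left of the tape mark, and the pick stands upright in its stand with the collar on the plate (within 10 mm of the hole's centre, tip 5 to 16 mm above the desk) (z of cassette1 in the frame of rail between 0.07 and 0.084 m and x of cassette1 in the frame of rail between -0.022 and 0.022 m and angle between each of cassette1, cassette2, cassette3, pick's own z axis and vertical below 0.2 rad and y of each of cassette1, cassette2, cassette3 in the frame of rail above 0.022 m and linear speed of each of cassette1, cassette2, cassette3 below 0.04 m/s and z of cassette2 in the frame of rail between 0.07 and 0.084 m and x of cassette2 in the frame of rail between -0.022 and 0.022 m and z of cassette3 in the frame of rail between 0.07 and 0.084 m and x of cassette3 in the frame of rail between -0.022 and 0.022 m and horizontal distance between pick and stand below 0.01 m and height (world z) of pick_tip between 0.005 and 0.016 m and linear speed of pick below 0.03 m/s); the robot touches nothing.
It fails at once if the mug is moved more than 4 cm (distance of mug from where it was at the start of the episode above 0.04 m).
It fails at once if the mouse is moved more than 4 cm (distance of mouse from where it was at the start of the episode above 0.04 m).
It fails at once if the pedal is moved more than 4 cm (distance of pedal from where it was at the start of the episode above 0.04 m).
It fails at once if the tin is moved more than 4 cm (distance of tin from where it was at the start of the episode above 0.04 m).
It fails at once if the case is moved more than 4 cm (distance of case from where it was at the start of the episode above 0.04 m).
Of cassette1, cassette2, cassette3 only 2 to 3 are there at a start; the rules pass over those that are not, and their reading is None.
At some moment in a run one of cassette1, cassette2, cassette3 may be knocked a few centimetres aside while the robot is not near it.
It also fails if it takes over 210 s, if anything falls off the work surface, if the arm or the gripper's body presses on something with over 40 N, if the wrist force passes 120 N, or if a joint passes its speed limit or range.

## Working session

There is one attempt and no reset: what is moved stays moved. The work goes in short steps, Python scripts to look and compute and a tool call to move; the robot and the scene stay as the last step left them, time stands still between calls to the robot, and variables do not carry over. Pictures are saved under pics/ and viewed, at most 14 in all, crops included, and the job is handed in when it is done.

Besides the shell and the picture viewer there is one more tool, called after "Call:" as name([rows], argument=value, ...), one row to a line, values as JSON. carry_out: Moves the arm, as the interface text tells. Its arguments: {"type":"object","properties":{"deltas":{"type":"array"},"force":{"type":"number"}},"required":["deltas"]}

```bash
mkdir -p pics
cat > h.py <<'E'
import numpy as np, cv2, json
from workcell import robot
from scipy.spatial.transform import Rotation as R
def shot(name, fn=None):
    c=robot.capture(name)
    if fn: cv2.imwrite('pics/'+fn, c['frame'][:,:,::-1])
    return c
def ray(c,px):
    p=cv2.undistortPoints(np.array([[px]],float),c['camera_matrix'],np.array(c['dist_coeffs'],float))[0,0]
    d=np.array([p[0],-p[1],-1.0]); V=np.array(c['view']); Rm=V[:3,:3]
    return -Rm.T@V[:3,3], Rm.T@d
def onz(c,px,z):
    o,d=ray(c,px); return o+d*(z-o[2])/d[2]
def two(c1,p1,c2,p2):
    o1,d1=ray(c1,p1);o2,d2=ray(c2,p2);d1=d1/np.linalg.norm(d1);d2=d2/np.linalg.norm(d2)
    t=np.linalg.lstsq(np.c_[d1,-d2],o2-o1,rcond=None)[0]
    a=o1+t[0]*d1;b=o2+t[1]*d2
    return (a+b)/2,np.linalg.norm(a-b)
def proj(c,P):
    V=np.array(c['view']); q=V[:3,:3]@np.array(P,float)+V[:3,3]; q=q*[1,-1,-1]
    return cv2.projectPoints(q.reshape(1,1,3),np.zeros(3),np.zeros(3),c['camera_matrix'],np.array(c['dist_coeffs'],float))[0][0,0]
def st():
    s=robot.get_state(); return s
E
cat > run1.py <<'E'
from h import *
np.set_printoptions(precision=4,suppress=True)
for n in('side','top'):
    c=shot(n,n+'0.png'); print(n,c['camera_matrix'],c['dist_coeffs'],ray(c,(280,210)))
    np.save(n+'0.npy',c,allow_pickle=True)
s=st(); print(s, robot.grasp_offset)
E
python3 run1.py
```

```text
side [[430.2833   0.     275.5395]
 [  0.     430.2833 208.8497]
 [  0.       0.       1.    ]] [-0.1208  0.      0.      0.      0.    ] (array([-41.2084, 590.8858, 811.2284]), array([ 0.4784, -0.5931, -0.6477]))
top [[407.1586   0.     275.2934]
 [  0.     407.1586 205.8358]
 [  0.       0.       1.    ]] [-0.0583  0.      0.      0.      0.    ] (array([ 307.4095,  -45.9024, 1282.1354]), array([ 0.1412, -0.0036, -0.9901]))
{'time_s': 0.1, 'joint_pos': array([ 1.3028,  0.6899, -0.1945,  1.5662,  0.1573,  0.9025, -0.2151]), 'joint_vel': array([ 0.0009, -0.004 , -0.0015, -0.0033, -0.0004, -0.001 ,  0.0002]), 'joint_efforts': array([ -0.0045, -54.0605,  -1.272 , -15.8986,   0.0094,   0.0043,
         0.    ]), 'tcp_pos': array([ 185.5445, -596.2329,  230.5845]), 'eef_rot': array([-3.14  ,  0.0002,  0.3019]), 'contact_force': array([ 0.0815,  0.0511, -0.5633]), 'ft_torque': array([-0.0229, -0.0519, -0.036 ]), 'finger_force': 0.0, 'grip_width': 85.89538007501663} 18.700000000000003
```

View pics/side0.png

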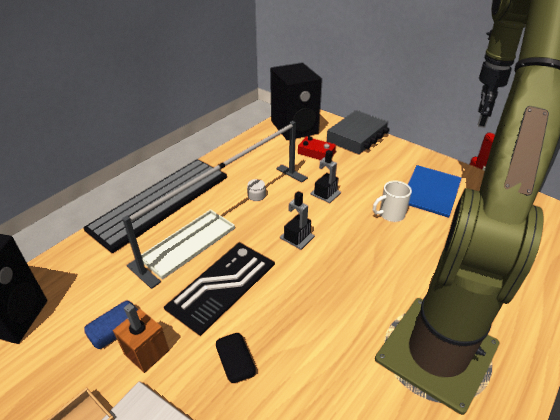

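View pics/top0.png

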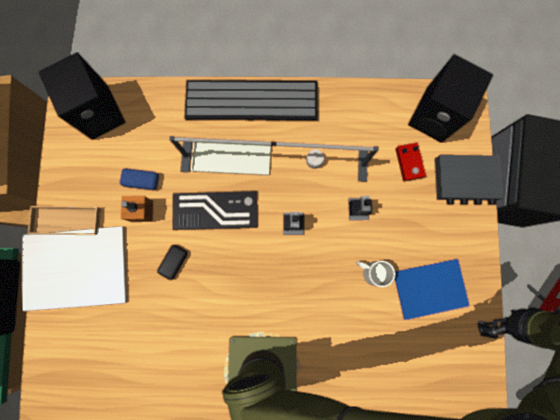

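Two cassettes (side px (297,220) and (326,177); top px (293,222) and (360,207)). The pick is in its stand at side (133,325) and top (135,208). The panel is at top (216,210) with its button at (248,202). The rail runs from top (172,140) to (375,150), with its mark near (275,144). Next I'll enlarge both views.

Run:
```python
import cv2
a=cv2.imread('pics/top0.png')[130:240,110:390]; cv2.imwrite('pics/t1.png',cv2.resize(a,None,fx=2.85,fy=2.85,interpolation=cv2.INTER_CUBIC))
b=cv2.imread('pics/side0.png')[110:370,80:350]; cv2.imwrite('pics/s1.png',cv2.resize(b,None,fx=2.3,fy=2.3,interpolation=cv2.INTER_CUBIC))
```

```text
(no output)
```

View pics/t1.png

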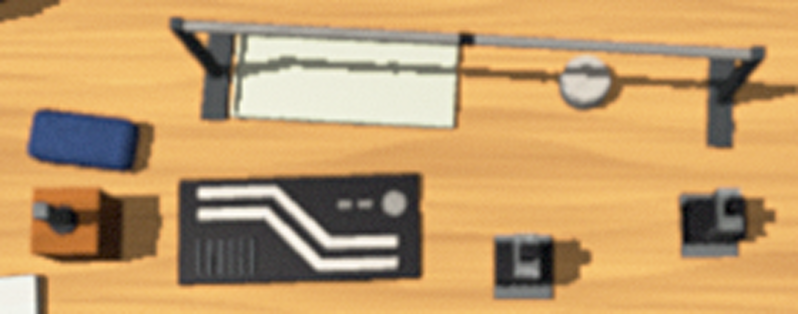

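View pics/s1.png

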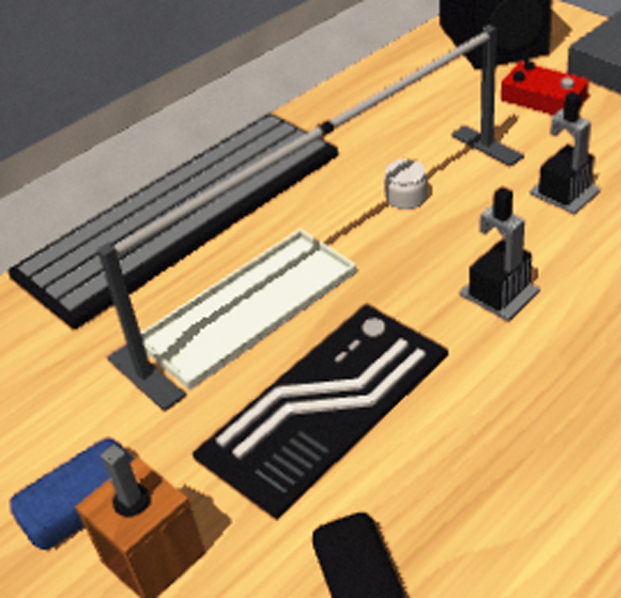

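The crops show the panel strips clearly. The button is at top crop (394,204), the rail mark at (467,39), and black grip tabs stand on grey bridges. Next: tiles for exact tab and handle pixels, plus mask-based panel and rail measurement.

```bash
cat > tiles.py <<'E'
import cv2,numpy as np
def tiles(spec,fn,s=6.5,w=40,h=40,cols=3):
    T=[]
    for f,u,v in spec:
        a=cv2.imread('pics/'+f)[v-h//2:v+h//2,u-w//2:u+w//2]
        b=cv2.resize(a,None,fx=s,fy=s,interpolation=cv2.INTER_NEAREST)
        b=cv2.convertScaleAbs(b,alpha=1.4,beta=15)
        for k in range(0,w,10):
            cv2.line(b,(int(k*s),0),(int(k*s),6),(0,0,255),1);cv2.putText(b,str(u-w//2+k),(int(k*s)+1,16),0,.35,(0,0,255),1)
        for k in range(0,h,10):
            cv2.line(b,(0,int(k*s)),(6,int(k*s)),(0,0,255),1);cv2.putText(b,str(v-h//2+k),(1,int(k*s)+12),0,.35,(255,0,0),1)
        T.append(b)
    while len(T)%cols: T.append(np.zeros_like(T[0]))
    cv2.imwrite('pics/'+fn,np.vstack([np.hstack(T[i:i+cols]) for i in range(0,len(T),cols)]))
E
cat > m1.py <<'E'
from h import *
from tiles import tiles
np.set_printoptions(precision=1,suppress=True)
tiles([('top0.png',293,221),('top0.png',360,207),('top0.png',133,208),('side0.png',299,212),('side0.png',328,170),('side0.png',134,322)],'tl1.png')
S=np.load('side0.npy',allow_pickle=True).item();T=np.load('top0.npy',allow_pickle=True).item()
for n,c,box in(('top',T,(165,185,265,235)),('side',S,(160,238,280,335))):
    f=c['frame'];u0,v0,u1,v1=box
    m=np.zeros(f.shape[:2],np.uint8); sub=f[v0:v1,u0:u1].astype(int)
    dark=(sub.max(2)<75); br=(sub.min(2)>130)&(sub.max(2)-sub.min(2)<45)
    full=m.copy(); full[v0:v1,u0:u1]=dark|br
    k,lab,stt,cen=cv2.connectedComponentsWithStats(full); 
    i=1+np.argmax(stt[1:,4]); pm=(lab==i).astype(np.uint8)
    cn=max(cv2.findContours(pm,cv2.RETR_EXTERNAL,cv2.CHAIN_APPROX_NONE)[0],key=cv2.contourArea)
    W=np.array([onz(c,p[0],12)[:2] for p in cn],np.float32)
    r=cv2.minAreaRect(W); print(n,'panel',r)
    b=m.copy(); b[v0:v1,u0:u1]=br; b&=pm
    k,lab,stt,cen=cv2.connectedComponentsWithStats(b)
    print([(i,stt[i,4],cen[i]) for i in range(1,k) if stt[i,4]>15])
    for i in range(1,k):
        if stt[i,4]>15:
            vv,uu=np.where(lab==i); Q=np.array([onz(c,(u,v),18)[:2] for u,v in zip(uu,vv)]); print(i,Q.mean(0),Q.min(0),Q.max(0)); np.save(f'{n}_strip{i}.npy',Q)
E
python3 m1.py
```

```text
top panel ((486.7350158691406, 155.93348693847656), (113.79437255859375, 264.1449279785156), 2.317230224609375)
[(1, np.int32(320), array([213.7, 205.3])), (2, np.int32(42), array([247.9, 200.8])), (3, np.int32(321), array([214.3, 213.9]))]
1 [500.7 158.5] [466.9  46.4] [533.3 269.8]
2 [515.9  50.7] [505.7  41. ] [525.   60.1]
3 [473.2 155.7] [441.6  45.9] [507.6 268.5]
side panel ((485.6495666503906, 160.8623046875), (121.97711944580078, 268.8076477050781), 1.9115861654281616)
[(1, np.int32(52), array([242.1, 251.7])), (2, np.int32(374), array([215.2, 279.4])), (5, np.int32(382), array([222.2, 285.1]))]
1 [516.4  53.9] [505.2  42. ] [529.2  64.8]
2 [503.3 162. ] [468.   47.9] [535.3 270.7]
5 [477.7 163.8] [444.1  47.1] [511.5 270.1]
```

View pics/tl1.png

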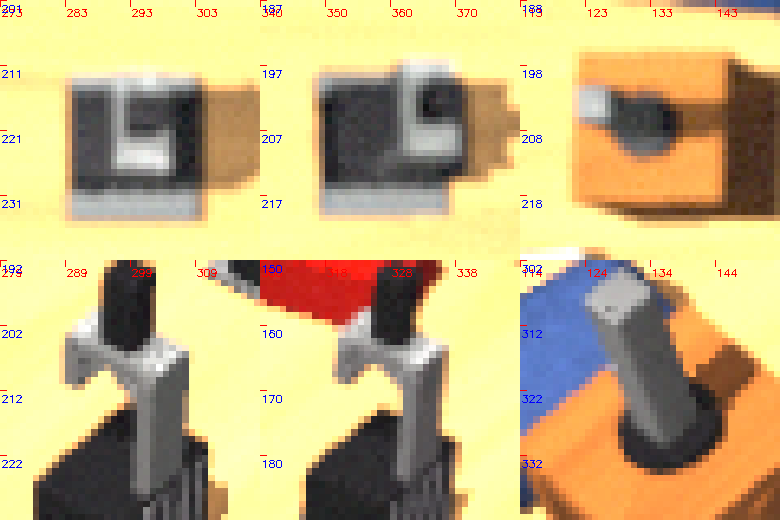

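Pixels from the tiles:

| Item | Top px | Side px |
|---|---|---|
| Cassette tab top 1 | (295.6,217.3) | about (299.1,193.9) |
| Cassette tab top 2 | (366.2,202.2) | about (328.7,153) |
| Pick handle top | (124,203.4) | (128.7,306.5) |

Triangulating these next.

```bash
cat > m2.py <<'E'
from h import *
np.set_printoptions(precision=1,suppress=True)
S=np.load('side0.npy',allow_pickle=True).item();T=np.load('top0.npy',allow_pickle=True).item()
pts=dict(pick=((124,203.4),(128.7,306.5)),c1=((295.6,217.3),(299.1,193.9)),c2=((366.2,202.2),(328.7,153)),
 mark=((273.9,143.7),(222.6,165.2)),Lpost=((173.2,138.1),(127,218.7)),Rpost=((375.6,147.5),(293,123.9)),button=((247.9,200.8),(242.1,251.7)))
for k,(a,b) in pts.items(): print(k,*two(T,a,S,b))
print('tin',onz(T,(110+585/2.85,130+82/2.85),45), 'stand plate top', onz(T,(113+(70)/6.5-.5+2,188+17),90))
# foot plate front edges (top view tiles), z=8 ; yaw
for nm,l,r in(('c1',(283.0,230.0),(303.5,230.0)),('c2',(348.8,216.5),(368.3,216.5))):
    print(nm,onz(T,l,8),onz(T,r,8))
# groove centre line from both views
for n,a,b in(('top',1,3),('side',2,5)):
    A=np.load(f'{n}_strip{a}.npy');B=np.load(f'{n}_strip{b}.npy')
    for y in range(50,275,15):
        p=A[abs(A[:,1]-y)<7];q=B[abs(B[:,1]-y)<7]
        print(n,y,p[:,0].mean(),q[:,0].mean(),(p[:,0].mean()+q[:,0].mean())/2)
E
python3 m2.py
```

```text
pick [483.  391.4 159.8] 3.364360146108682
c1 [449.3 -93.7 149.1] 1.23207949643661
c2 [ 494.1 -292.1  152. ] 2.0530540830456325
mark [651.8 -31.2 181.7] 0.24259427798705904
Lpost [667.3 254.5 183.7] 3.6439409961841682
Rpost [ 643.2 -316.9  181.9] 1.9286208492189754
button [517.3  51.6  15.4] 2.1147248356708523
tin [ 647.  -159.4   45. ] stand plate top [487.8 413.   90. ]
c1 [425.8 -60.6   8. ] [ 426.5 -124.9    8. ]
c2 [ 470.6 -267.9    8. ] [ 471.2 -329.7    8. ]
top 50 472.4378408138167 450.3810910385915 461.4094659262041
top 65 472.29932598199304 449.21073910198714 460.7550325419901
top 80 472.153285346673 447.9597112192771 460.05649828297504
top 95 471.99046385065566 446.77907248244355 459.38476816654963
top 110 472.1108422930141 446.6102159097369 459.3605291013755
top 125 474.77583028368326 447.14119864631067 460.95851446499694
top 140 485.79051601432974 455.73458428659643 470.7625501504631
top 155 501.5289718239251 467.6288189466279 484.5788953852765
top 170 514.2859256927261 482.29692004772 498.2914228702231
top 185 526.6472205930754 495.2691451750608 510.95818288406815
top 2
[... 560 characters left out ...]
e 110 473.4265726424297 449.6055746990275 461.5160736707286
side 125 475.8858474567451 448.96105008016076 462.42344876845294
side 140 486.61584809979695 454.78832467301606 470.7020863864065
side 155 500.2522334252163 467.47333526232853 483.86278434377243
side 170 513.7570949960406 482.51803872929435 498.1375668626674
side 185 526.7457955396901 496.80969949914544 511.77774751941774
side 200 529.9860869889711 505.6039690473046 517.7950280181378
side 215 529.4350755033405 505.46443057250724 517.4497530379239
side 230 529.4099663543495 505.08640911284215 517.2481877335958
side 245 528.3207468056788 504.4677635759592 516.394255190819
side 260 528.2377756043636 503.90968660742953 516.0737311058965
```

Call:
carry_out([
  [0.964,-0.4824,-0.3548,0,0,0.096,1],
  [0.964,-0.4824,-0.3548,0,0,0.096,1],
  [0.964,-0.4824,-0.3548,0,0,0.096,1],
  [0.964,-0.4824,-0.3548,0,0,0.096,1],
  [0.964,-0.4824,-0.3548,0,0,0.096,1],
  [0.964,-0.4824,-0.3548,0,0,0.096,1],
  [0.964,-0.4824,-0.3548,0,0,0.096,1],
  [0.964,-0.4824,-0.3548,0,0,0.096,1],
  [0.964,-0.4824,-0.3548,0,0,0.096,1],
  [0.964,-0.4824,-0.3548,0,0,0.096,1],
  [0.964,-0.4824,-0.3548,0,0,0.096,1],
], force=60)

```text
time_s: 1.2
tcp_pos: [378.8, -410.9, 319.6]
eef_rot: [-3.141, 0.001, -0.002]
contact_force: [0.3, -0.0, -0.4]
grip_width: 85.5
finger_force: 0.0
```

Call:
carry_out([
  [0.36,-0.96,0,0,0,0,0.6],
  [0.36,-0.96,0,0,0,0,0.6],
  [0.36,-0.96,0,0,0,0,0.6],
  [0.36,-0.96,0,0,0,0,0.6],
  [0.36,-0.96,0,0,0,0,0.6],
  [0.36,-0.96,0,0,0,0,0.6],
  [0.36,-0.96,0,0,0,0,0.6],
  [0.36,-0.96,0,0,0,0,0.6],
])

```text
time_s: 2.0
tcp_pos: [469.3, -171.8, 319.9]
eef_rot: [3.14, 0.001, -0.002]
contact_force: [0.6, -0.3, 0.5]
grip_width: 51.4
finger_force: 0.0
```

Call:
carry_out([
  [0,-0.96,0,0,0,0,0.6],
  [0,-0.96,0,0,0,0,0.6],
  [0,-0.96,0,0,0,0,0.6],
  [0,-0.96,0,0,0,0,0.6],
  [0,-0.96,0,0,0,0,0.6],
  [0,-0.96,0,0,0,0,0.6],
  [0,-0.96,0,0,0,0,0.6],
])

```text
time_s: 2.7
tcp_pos: [470.2, 68.5, 319.9]
eef_rot: [3.14, 0.0, -0.001]
contact_force: [-0.3, -1.0, 0.5]
grip_width: 51.1
finger_force: 0.0
```

Call:
carry_out([
  [0,-0.96,0,0,0,0,0.6],
  [0,-0.96,0,0,0,0,0.6],
  [0,-0.96,0,0,0,0,0.6],
  [0,-0.96,0,0,0,0,0.6],
  [0,-0.96,0,0,0,0,0.6],
  [0,-0.96,0,0,0,0,0.6],
  [0,-0.96,0,0,0,0,0.6],
])

```text
time_s: 3.4
tcp_pos: [471.3, 307.6, 319.4]
eef_rot: [3.139, -0.0, -0.003]
contact_force: [0.1, 0.2, 0.2]
grip_width: 51.3
finger_force: 0.0
```

Call:
carry_out([
  [0.052,-0.328,0.36,0,0,0,0.6],
  [0.052,-0.328,0.36,0,0,0,0.6],
  [0.052,-0.328,0.36,0,0,0,0.6],
  [0.052,-0.328,0.36,0,0,0,0.6],
  [0.052,-0.328,0.36,0,0,0,0.6],
  [0.052,-0.328,0.36,0,0,0,0.6],
  [0.052,-0.328,0.36,0,0,0,0.6],
])

```text
time_s: 4.1
tcp_pos: [484.3, 390.4, 231.5]
eef_rot: [-3.141, -0.002, -0.003]
contact_force: [-0.1, 0.7, -0.0]
grip_width: 51.1
finger_force: 0.0
```

```bash
cat > look.py <<'E'
import sys
from h import *
from tiles import tiles
k=sys.argv[1]; a=list(map(int,sys.argv[2:8]))
for n in('top','side'):
    c=shot(n,f'{n}{k}.png'); np.save(f'{n}{k}.npy',c,allow_pickle=True)
tiles([(f'top{k}.png',a[0],a[1]),(f'side{k}.png',a[2],a[3])],f'tl{k}.png',s=a[4],w=a[5],h=a[5],cols=2)
E
python3 look.py A 128 205 130 300 5 76
```

```text
(no output)
```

View pics/tlA.png

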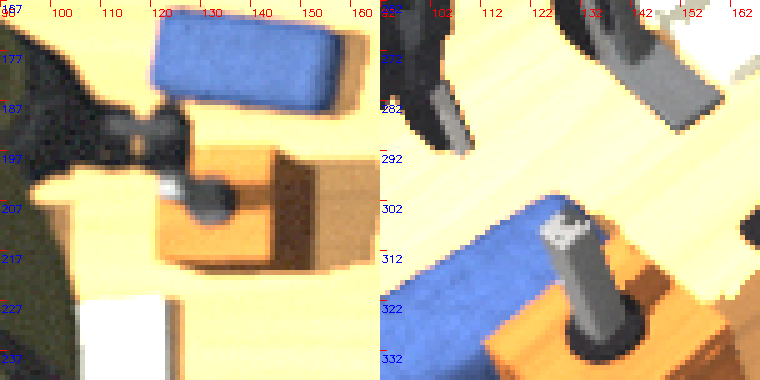

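The top tile shows the gripper over the stand. The side tile shows the two fingertips around px (106,291) and (155,285), with the handle top at (130,307) between them. I'll check this numerically.

Run:
```python
from h import *
np.set_printoptions(precision=1,suppress=True)
S=np.load('sideA.npy',allow_pickle=True).item();T=np.load('topA.npy',allow_pickle=True).item()
for z in(230,235): print(z,[proj(S,(x,392+s*25.7,z)) for x in (472,483,494) for s in(1,-1)])
print(proj(S,(483,391.4,160)),proj(T,(483,391.4,160)),proj(S,(483,391.4,96)),proj(T,(483,391.4,96)))
```

```text
230 [array([111.8, 294.5]), array([135.4, 277.3]), array([108.2, 291.3]), array([131.7, 274.3]), array([104.6, 288.1]), array([128.1, 271.4])]
235 [array([111. , 292.7]), array([134.8, 275.5]), array([107.4, 289.5]), array([131.1, 272.5]), array([103.9, 286.3]), array([127.5, 269.5])]
[129.6 306.6] [123.5 203. ] [137.2 326.3] [131.5 206.4]
```

Fingertips match the projection. Descending to TCP z≈104 and closing on the handle.

Call:
carry_out([
  [0,0,0.15,0,0,0,0.6],
  [0,0,0.3,0,0,0,0.6],
  [0,0,0.42,0,0,0,0.6],
  [0,0,0.504,0,0,0,0.6],
  [0,0,0.504,0,0,0,0.6],
  [0,0,0.504,0,0,0,0.6],
])

```text
time_s: 4.8
tcp_pos: [483.3, 392.2, 104.7]
eef_rot: [-3.141, -0.001, -0.0]
contact_force: [-0.1, 0.0, -0.1]
grip_width: 51.2
finger_force: 0.0
```

Call:
carry_out([
  [0,0,0,0,0,0,0.3],
  [0,0,0,0,0,0,0.2],
  [0,0,0,0,0,0,0],
  [0,0,0,0,0,0,0],
  [0,0,0,0,0,0,0],
  [0,0,0,0,0,0,0],
  [0,0,0,0,0,0,0],
  [0,0,0,0,0,0,0],
  [0,0,0,0,0,0,0],
])

```text
time_s: 5.7
tcp_pos: [483.7, 392.7, 105.5]
eef_rot: [-3.14, -0.002, 0.0]
contact_force: [0.2, -1.1, 5.6]
grip_width: 14.9
finger_force: 59.0
```

Call:
carry_out([
  [0,0,-0.05,0,0,0,0],
  [0,0,-0.15,0,0,0,0],
  [0,0,-0.3,0,0,0,0],
  [0,0,-0.44,0,0,0,0],
  [0,0,-0.52,0,0,0,0],
  [0,0,-0.52,0,0,0,0],
  [0,0,-0.52,0,0,0,0],
])

```text
time_s: 6.4
tcp_pos: [482.7, 391.8, 234.2]
eef_rot: [3.142, -0.0, 0.0]
contact_force: [-0.3, -0.4, -1.4]
grip_width: 15.4
finger_force: 58.4
```

Call:
carry_out([
  [-0.08,0.2,0,0,0,0,0],
  [-0.08,0.4,0,0,0,0,0],
  [-0.08,0.6,0,0,0,0,0],
  [-0.08,0.8,0,0,0,0,0],
  [-0.08,0.96,0,0,0,0,0],
  [-0.08,0.96,0,0,0,0,0],
  [-0.08,0.96,0,0,0,0,0],
])

```text
time_s: 7.1
tcp_pos: [462.3, 150.6, 233.0]
eef_rot: [3.141, 0.002, -0.003]
contact_force: [0.3, 1.2, -0.8]
grip_width: 15.3
finger_force: 58.8
```

Call:
carry_out([
  [0,0.2,0,0,0,0,0],
  [0,0.3984,0.15,0,0,0,0],
  [0,0.3984,0.3,0,0,0,0],
  [0,0.3984,0.36,0,0,0,0],
  [0,0.3984,0.36,0,0,0,0],
  [0,0.3984,0.36,0,0,0,0],
  [0,0.3984,0.36,0,0,0,0],
])

```text
time_s: 7.8
tcp_pos: [463.8, 54.0, 144.8]
eef_rot: [-3.141, -0.002, 0.002]
contact_force: [0.5, 0.0, -0.3]
grip_width: 15.4
finger_force: 58.9
```

```bash
python3 - <<'E'
from h import *
for p in((462.4,52.4,12),(462.4,52.4,50)):
  for n in('top','side'):
    print(n,proj(np.load(n+'0.npy',allow_pickle=True).item(),p))
E
python3 look.py B 247 216 254 258 6 62
```

```text
top [247.17183286 217.91199981]
side [258.43559227 262.8430781 ]
top [246.2414831  216.39348733]
side [257.94328657 252.30130604]
```

View pics/tlB.png

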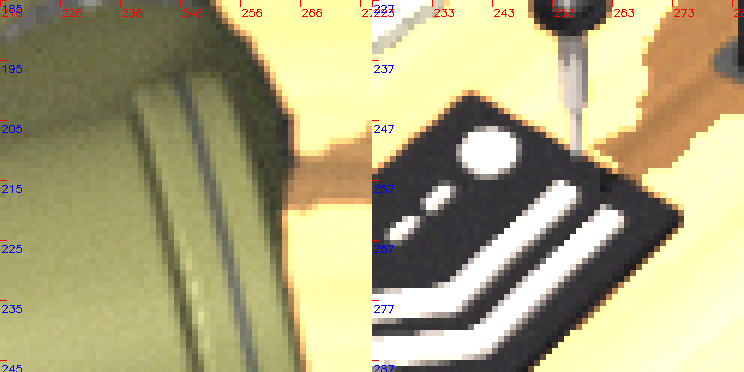

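The side tile shows the tip at about px (256.7,252.3), above the groove start at (258,260). That is within a millimetre or two of expectation once the side-camera bias is counted. The arm hides the top view. Lowering gently.

Call:
carry_out([
  [0,0,0.06,0,0,0,0],
  [0,0,0.1,0,0,0,0],
  [0,0,0.12,0,0,0,0],
  [0,0,0.128,0,0,0,0],
  [0,0,0.136,0,0,0,0],
  [0,0,0.14,0,0,0,0],
  [0,0,0.144,0,0,0,0],
  [0,0,0.144,0,0,0,0],
  [0,0,0.144,0,0,0,0],
])

```text
time_s: 8.8
tcp_pos: [463.0, 52.4, 108.1]
eef_rot: [3.142, -0.0, 0.0]
contact_force: [-0.2, -0.0, -0.9]
grip_width: 15.3
finger_force: 58.9
```

Call:
carry_out([
  [0,0,0.002,0,0,0,0],
  [0,0,0.004,0,0,0,0],
  [0,0,0.006,0,0,0,0],
  [0,0,0.006,0,0,0,0],
  [0,0,0.006,0,0,0,0],
])

```text
time_s: 9.3
tcp_pos: [463.2, 52.4, 106.8]
eef_rot: [3.142, -0.001, 0.0]
contact_force: [-0.4, 0.1, 6.1]
grip_width: 14.9
finger_force: 59.7
```

```bash
python3 look.py C 247 216 258 262 12 31
```

```text
(no output)
```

View pics/tlC.png

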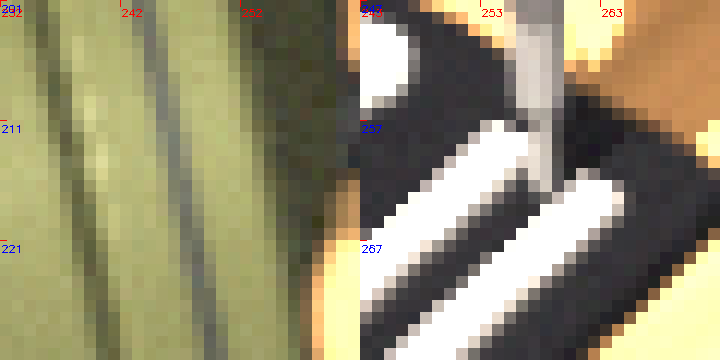

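The tip sits in the groove between the strip ends (side px (257,262)), touching the floor with about 6 N. I'll ease up 0.5–1 mm and draw at about 3 cm/s.

Call:
carry_out([
  [0,-0.0125,-0.003,0,0,0,0],
  [-0.001,-0.025,-0.003,0,0,0,0],
  [-0.0015,-0.0375,-0.003,0,0,0,0],
  [-0.002,-0.05,-0.003,0,0,0,0],
  [-0.0025,-0.0625,-0.003,0,0,0,0],
  [-0.003,-0.075,-0.003,0,0,0,0],
  [-0.0035,-0.0875,-0.003,0,0,0,0],
  [-0.004,-0.1,-0.003,0,0,0,0],
  [-0.0045,-0.1125,-0.003,0,0,0,0],
  [-0.005,-0.125,-0.003,0,0,0,0],
  [-0.0055,-0.1375,-0.003,0,0,0,0],
  [-0.006,-0.15,-0.003,0,0,0,0],
])

```text
time_s: 10.6
tcp_pos: [461.4, 90.2, 107.2]
eef_rot: [3.142, -0.0, 0.0]
contact_force: [0.1, 0.2, 0.6]
grip_width: 15.4
finger_force: 59.0
```

Call:
carry_out([
  [-0.0005,-0.0125,0,0,0,0,0],
  [-0.001,-0.025,0,0,0,0,0],
  [-0.0015,-0.0375,0,0,0,0,0],
  [-0.002,-0.05,0,0,0,0,0],
  [-0.0025,-0.0625,0,0,0,0,0],
  [-0.003,-0.075,0,0,0,0,0],
  [-0.0035,-0.0875,0,0,0,0,0],
  [-0.004,-0.1,0,0,0,0,0],
  [-0.0045,-0.1125,0,0,0,0,0],
  [-0.005,-0.125,0,0,0,0,0],
  [-0.0055,-0.1375,0,0,0,0,0],
  [-0.006,-0.15,0,0,0,0,0],
])

```text
time_s: 11.8
tcp_pos: [459.9, 127.7, 107.2]
eef_rot: [3.142, -0.0, 0.0]
contact_force: [-0.2, -0.6, -0.2]
grip_width: 15.2
finger_force: 59.0
```

```bash
python3 - <<'E'
from h import *
print(proj(np.load('side0.npy',allow_pickle=True).item(),(459.6,128,12)))
E
python3 look.py D 247 216 235 270 9 42
```

```text
[238.6933647  281.31520391]
```

View pics/tlD.png

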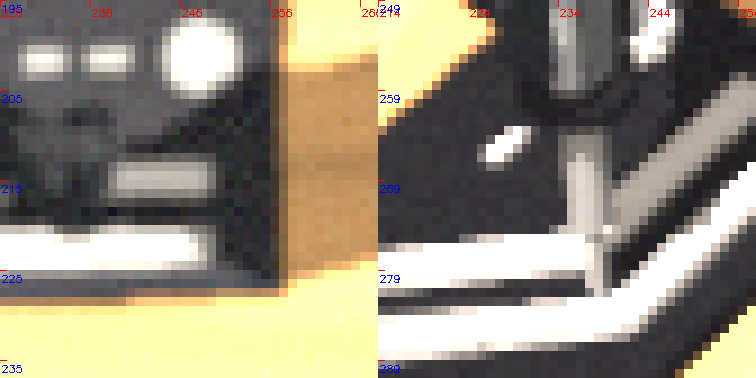

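The tip is down in the groove at the first bend (side px (238,281)) with no side force. Continuing along the slant.

Call:
carry_out([
  [0.0096,-0.0104,0,0,0,0,0],
  [0.0192,-0.0208,0,0,0,0,0],
  [0.0288,-0.0312,0,0,0,0,0],
  [0.0384,-0.0416,0,0,0,0,0],
  [0.048,-0.052,0,0,0,0,0],
  [0.0576,-0.0624,0,0,0,0,0],
  [0.0672,-0.0728,0,0,0,0,0],
  [0.0768,-0.0832,0,0,0,0,0],
  [0.0864,-0.0936,0,0,0,0,0],
  [0.096,-0.104,0,0,0,0,0],
  [0.1056,-0.1144,0,0,0,0,0],
  [0.1152,-0.1248,0,0,0,0,0],
])

```text
time_s: 13.1
tcp_pos: [488.9, 158.8, 107.2]
eef_rot: [3.141, -0.0, 0.0]
contact_force: [-0.4, -0.7, -0.6]
grip_width: 15.5
finger_force: 59.1
```

Call:
carry_out([
  [0.0096,-0.0104,0,0,0,0,0],
  [0.0192,-0.0208,0,0,0,0,0],
  [0.0288,-0.0312,0,0,0,0,0],
  [0.0384,-0.0416,0,0,0,0,0],
  [0.048,-0.052,0,0,0,0,0],
  [0.0576,-0.0624,0,0,0,0,0],
  [0.0672,-0.0728,0,0,0,0,0],
  [0.0768,-0.0832,0,0,0,0,0],
  [0.0864,-0.0936,0,0,0,0,0],
  [0.096,-0.104,0,0,0,0,0],
  [0.1056,-0.1144,0,0,0,0,0],
  [0.1152,-0.1248,0,0,0,0,0],
])

```text
time_s: 14.3
tcp_pos: [517.7, 190.1, 107.2]
eef_rot: [3.142, -0.0, 0.0]
contact_force: [-0.1, -0.2, 0.8]
grip_width: 15.0
finger_force: 59.1
```

Call:
carry_out([
  [-0.0005,-0.0128,0,0,0,0,0],
  [-0.001,-0.0256,0,0,0,0,0],
  [-0.0015,-0.0384,0,0,0,0,0],
  [-0.002,-0.0512,0,0,0,0,0],
  [-0.0025,-0.064,0,0,0,0,0],
  [-0.003,-0.0768,0,0,0,0,0],
  [-0.0035,-0.0896,0,0,0,0,0],
  [-0.004,-0.1024,0,0,0,0,0],
  [-0.0045,-0.1152,0,0,0,0,0],
  [-0.005,-0.128,0,0,0,0,0],
  [-0.0055,-0.1408,0,0,0,0,0],
  [-0.006,-0.1536,0,0,0,0,0],
])

```text
time_s: 15.5
tcp_pos: [516.0, 228.5, 107.2]
eef_rot: [3.141, -0.0, 0.0]
contact_force: [0.2, -0.0, 0.0]
grip_width: 15.3
finger_force: 59.0
```

Call:
carry_out([
  [-0.0005,-0.0128,0,0,0,0,0],
  [-0.001,-0.0256,0,0,0,0,0],
  [-0.0015,-0.0384,0,0,0,0,0],
  [-0.002,-0.0512,0,0,0,0,0],
  [-0.0025,-0.064,0,0,0,0,0],
  [-0.003,-0.0768,0,0,0,0,0],
  [-0.0035,-0.0896,0,0,0,0,0],
  [-0.004,-0.1024,0,0,0,0,0],
  [-0.0045,-0.1152,0,0,0,0,0],
  [-0.005,-0.128,0,0,0,0,0],
  [-0.0055,-0.1408,0,0,0,0,0],
  [-0.006,-0.1536,0,0,0,0,0],
])

```text
time_s: 16.7
tcp_pos: [514.5, 266.9, 107.2]
eef_rot: [3.141, -0.0, 0.0]
contact_force: [-0.2, -1.0, 0.2]
grip_width: 15.3
finger_force: 59.1
```

Call:
carry_out([
  [0,-0.005,0,0,0,0,0],
  [0,-0.008,0,0,0,0,0],
  [0,-0.008,0,0,0,0,0],
  [0,-0.008,0,0,0,0,0],
])

```text
time_s: 17.1
tcp_pos: [514.5, 268.9, 107.2]
eef_rot: [-3.141, -0.0, 0.0]
contact_force: [0.4, -0.0, 0.4]
grip_width: 15.2
finger_force: 59.1
```

```bash
python3 - <<'E'
from h import *
print(proj(np.load('side0.npy',allow_pickle=True).item(),(514.6,268,12)))
E
python3 look.py E 182 195 185 285 9 42
```

```text
[179.75691105 305.61562263]
```

View pics/tlE.png

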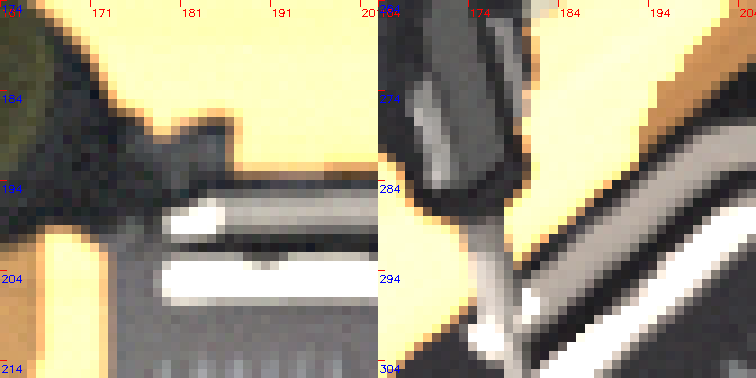

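The tip is at the far groove end (side px (179,305), just inside the strip ends). Lifting and returning to the stand.

Call:
carry_out([
  [0,0,-0.1,0,0,0,0],
  [0,0,-0.25,0,0,0,0],
  [0,0,-0.4,0,0,0,0],
  [0,0,-0.471,0,0,0,0],
  [-0.06,-0.2,-0.471,0,0,0,0],
  [-0.1,-0.35,-0.471,0,0,0,0],
  [-0.1264,-0.45,-0.471,0,0,0,0],
  [-0.1264,-0.4936,-0.471,0,0,0,0],
  [-0.1264,-0.4936,-0.471,0,0,0,0],
  [-0.1264,-0.4936,-0.471,0,0,0,0],
  [-0.1264,-0.4936,-0.471,0,0,0,0],
])

```text
time_s: 18.3
tcp_pos: [484.2, 389.3, 224.8]
eef_rot: [3.139, -0.0, -0.003]
contact_force: [1.0, -0.5, -1.0]
grip_width: 15.4
finger_force: 58.9
```

Call:
carry_out([
  [0,0,0.06,0,0,0,0],
  [0,0,0.14,0,0,0,0],
  [0,0,0.22,0,0,0,0],
  [0,0,0.3,0,0,0,0],
  [0,0,0.38,0,0,0,0],
  [0,0,0.44,0,0,0,0],
  [0,0,0.48,0,0,0,0],
  [0,0,0.496,0,0,0,0],
  [0,0,0.496,0,0,0,0],
  [0,0,0.496,0,0,0,0],
])

```text
time_s: 19.3
tcp_pos: [483.4, 390.5, 104.9]
eef_rot: [3.14, -0.001, -0.002]
contact_force: [-6.6, -5.5, 25.7]
grip_width: 15.3
finger_force: 62.6
```

Call:
carry_out([
  [0,0,-0.006,0,0,0,0],
  [0,0,-0.014,0,0,0,0],
  [0,0,-0.014,0,0,0,0],
  [0,0,-0.014,0,0,0,0],
])

```text
time_s: 19.7
tcp_pos: [483.7, 392.0, 105.0]
eef_rot: [-3.141, -0.001, -0.0]
contact_force: [-0.5, -1.0, 6.0]
grip_width: 15.2
finger_force: 60.0
```

```bash
python3 look.py F 128 205 134 318 9 42
```

```text
(no output)
```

View pics/tlF.png

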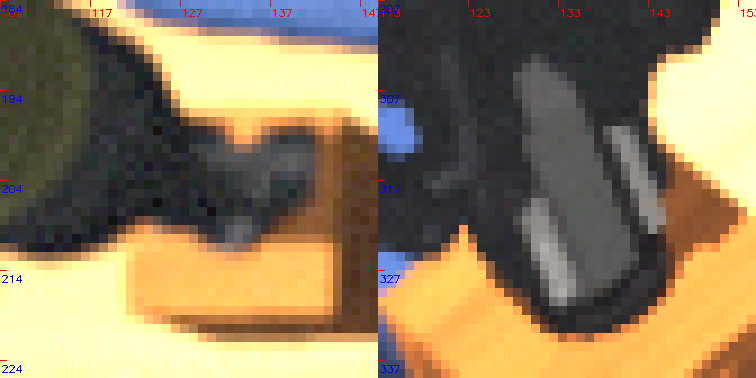

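The collar sits on the plate again (side px (134,331)). Releasing, rising and moving right.

Call:
carry_out([
  [0,0,0,0,0,0,0.2],
  [0,0,0,0,0,0,0.4],
  [0,0,0,0,0,0,0.5],
  [0,0,0,0,0,0,0.5],
  [0,0,-0.1,0,0,0,0.5],
  [0,0,-0.3,0,0,0,0.5],
  [0,0,-0.5,0,0,0,0.5],
  [0,0,-0.742,0,0,0,0.5],
  [0,0,-0.742,0,0,0,0.5],
  [0,0,-0.742,0,0,0,0.5],
])

```text
time_s: 20.8
tcp_pos: [483.8, 392.9, 292.3]
eef_rot: [-3.138, -0.004, 0.0]
contact_force: [0.3, -0.0, 0.1]
grip_width: 42.9
finger_force: 0.0
```

Call:
carry_out([
  [-0.052,0.968,0,0,0,0,0.5],
  [-0.052,0.968,0,0,0,0,0.5],
  [-0.052,0.968,0,0,0,0,0.5],
  [-0.052,0.968,0,0,0,0,0.5],
  [-0.052,0.968,0,0,0,0,0.5],
  [-0.052,0.968,0,0,0,0,0.5],
  [-0.052,0.968,0,0,0,0,0.5],
  [-0.052,0.968,0,0,0,0,0.5],
])

```text
time_s: 21.6
tcp_pos: [469.3, 151.2, 288.9]
eef_rot: [-3.141, 0.002, 0.002]
contact_force: [0.4, -0.4, 0.8]
grip_width: 43.0
finger_force: 0.0
```

```bash
cat > chk.py <<'E'
import sys
from h import *
# where did pixels change vs start, in the boxes of the cassettes / stand
for n,bx in(('top',dict(c1=(275,200,315,242),c2=(340,187,385,228),pick=(113,190,145,222))),('side',dict(c1=(270,185,320,250),c2=(310,140,345,205),pick=(110,295,170,375)))):
    c=shot(n,f'{n}{sys.argv[1]}.png');np.save(f'{n}{sys.argv[1]}.npy',c,allow_pickle=True)
    r=np.load(n+'0.npy',allow_pickle=True).item()['frame'].astype(int)
    d=abs(c['frame'].astype(int)-r).max(2)
    for k,(a,b,e,g) in bx.items(): print(n,k,'changed px',(d[b:g,a:e]>40).sum())
E
python3 chk.py G
```

```text
top c1 changed px 664
top c2 changed px 1139
top pick changed px 133
side c1 changed px 1324
side c2 changed px 1147
side pick changed px 38
```

```bash
cat > tm.py <<'E'
import sys
from h import *
P=dict(top=dict(c1=(282,209,305,236),c2=(347,194,374,222),pick=(119,195,145,220)),side=dict(c1=(283,190,314,246),c2=(314,148,342,200),pick=(112,300,168,372)))
k=sys.argv[1]
if len(sys.argv)>2:
    for n in P: np.save(f'{n}{k}.npy',shot(n,f'{n}{k}.png'),allow_pickle=True)
for n in P:
    a=np.load(n+'0.npy',allow_pickle=True).item()['frame'];b=np.load(f'{n}{k}.npy',allow_pickle=True).item()['frame']
    for o,(u0,v0,u1,v1) in P[n].items():
        q=25; w=b[max(v0-q,0):v1+q,max(u0-q,0):u1+q]
        r=cv2.matchTemplate(w,a[v0:v1,u0:u1],cv2.TM_CCOEFF_NORMED); _,s,_,l=cv2.minMaxLoc(r)
        print(n,o,'shift',l[0]-min(q,u0),l[1]-min(q,v0),'score %.2f'%s,'mean',w.mean((0,1)).round())
E
python3 tm.py G
```

```text
top c1 shift 0 0 score 0.75 mean [193. 156.  96.]
top c2 shift -12 -15 score 0.92 mean [208. 171. 105.]
top pick shift 0 0 score 0.90 mean [169. 148. 100.]
side c1 shift 0 0 score 0.73 mean [179. 152.  96.]
side c2 shift -20 0 score 0.69 mean [154. 121.  80.]
side pick shift 0 0 score 0.99 mean [197. 167. 108.]
```

Cassette 2 has been knocked aside (top shift (-12,-15) px) while c1 and the pick are unmoved. Looking at it.

Run:
```python
from tiles import tiles
tiles([('topG.png',352,192),('sideG.png',308,165),('topG.png',294,220)],'tlG.png',s=5.2,w=50,h=60,cols=3)
```

```text
(no output)
```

View pics/tlG.png

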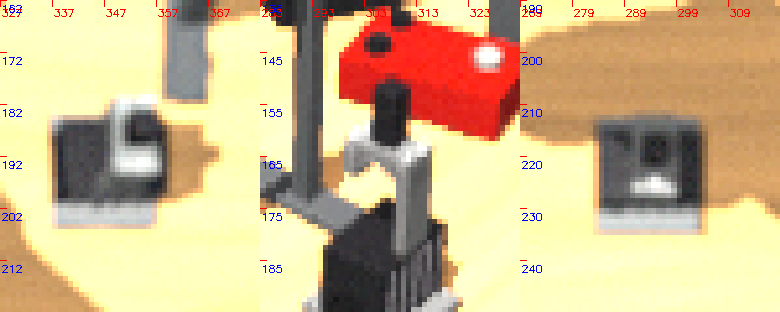

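Run:
```python
from h import *
np.set_printoptions(precision=1,suppress=True)
S=np.load('sideG.npy',allow_pickle=True).item();T=np.load('topG.npy',allow_pickle=True).item()
print(two(T,(354.2,187.2),S,(307.7,152)))
for l,r in (((337.2,204.8),(356.8,204.8)),((283.0,233.8),(303.0,233.8))): a=onz(T,l,4);b=onz(T,r,4);print(a,b)
```

```text
(array([ 538.6, -257.2,  154.2]), np.float64(7.357128179730751))
[ 508.2 -232.2    4. ] [ 508.8 -294.7    4. ]
[414.2 -60.7   4. ] [ 414.9 -123.6    4. ]
```

Cassette 2 now stands at about (540,-260), still upright. Fetching it.

Call:
carry_out([
  [0.16,0.96,0,0,0,0,0.6],
  [0.16,0.96,0,0,0,0,0.6],
  [0.16,0.96,0,0,0,0,0.6],
  [0.16,0.96,0,0,0,0,0.6],
  [0.16,0.96,0,0,0,0,0.6],
  [0.16,0.96,0,0,0,0,0.6],
  [0.16,0.96,0,0,0,0,0.6],
])

```text
time_s: 22.4
tcp_pos: [510.2, -89.9, 289.5]
eef_rot: [-3.141, 0.0, -0.001]
contact_force: [-0.0, 0.6, 0.3]
grip_width: 51.3
finger_force: 0.0
```

Call:
carry_out([
  [0.12,0.68,0,0,0,0,0.6],
  [0.12,0.68,0,0,0,0,0.6],
  [0.12,0.68,0,0,0,0,0.6],
  [0.12,0.68,0,0,0,0,0.6],
  [0.12,0.68,0.1,0,0,0,0.6],
  [0.12,0.68,0.3,0,0,0,0.6],
  [0.12,0.68,0.4,0,0,0,0.6],
  [0.12,0.68,0.4,0,0,0,0.6],
  [0.12,0.68,0.4,0,0,0,0.6],
])

```text
time_s: 23.3
tcp_pos: [541.3, -257.9, 190.4]
eef_rot: [-3.141, -0.001, 0.003]
contact_force: [0.1, 0.3, 0.1]
grip_width: 51.7
finger_force: 0.0
```

```bash
python3 look.py H 352 187 307 160 9 42; python3 tm.py H; python3 -c "
from h import *
S=np.load('sideH.npy',allow_pickle=True).item()
for s in(1,-1): print([proj(S,(x,-260+s*25.5,z)) for x in (529,551) for z in (190,195)])"
```

```text
top c1 shift 0 0 score 1.00 mean [230. 189. 115.]
top c2 shift -13 -15 score 0.55 mean [124. 111.  72.]
top pick shift 0 0 score 0.99 mean [197. 164. 115.]
side c1 shift 0 0 score 0.85 mean [196. 165. 102.]
side c2 shift -20 0 score 0.60 mean [152. 121.  79.]
side pick shift 0 0 score 1.00 mean [194. 159. 102.]
[array([307.51811055, 145.74783692]), array([307.59280991, 144.17075104]), array([301.02274297, 143.05650426]), array([301.07962292, 141.48711317])]
[array([318.29212235, 138.23497133]), array([318.39183875, 136.68134703]), array([311.87269583, 135.67561074]), array([311.95510864, 134.12955163])]
```

Call:
carry_out([
  [0,0,0.1,0,0,0,0.6],
  [0,0,0.18,0,0,0,0.6],
  [0,0,0.24,0,0,0,0.6],
  [0,0,0.272,0,0,0,0.6],
  [0,0,0.272,0,0,0,0.6],
  [0,0,0.272,0,0,0,0.6],
])

```text
time_s: 24.0
tcp_pos: [541.0, -260.2, 123.3]
eef_rot: [3.141, -0.002, 0.0]
contact_force: [-0.2, -0.9, 0.1]
grip_width: 51.3
finger_force: 0.0
```

Call:
carry_out([
  [0,0,0,0,0,0,0.4],
  [0,0,0,0,0,0,0.3],
  [0,0,0,0,0,0,0.2],
  [0,0,0,0,0,0,0.1],
  [0,0,0,0,0,0,0],
  [0,0,0,0,0,0,0],
  [0,0,0,0,0,0,0],
  [0,0,0,0,0,0,0],
])

```text
time_s: 24.8
tcp_pos: [540.5, -260.4, 122.6]
eef_rot: [3.141, -0.001, -0.0]
contact_force: [-0.4, -0.8, 5.4]
grip_width: 15.1
finger_force: 59.4
```

Call:
carry_out([
  [0,0,-0.06,0,0,0,0],
  [0,0,-0.16,0,0,0,0],
  [0,0,-0.28,0,0,0,0],
  [0,0,-0.38,0,0,0,0],
  [0,0,-0.424,0,0,0,0],
  [0,-0.08,-0.424,0,0,0.0134,0],
  [0.1,-0.16,-0.424,0,0,0.0134,0],
  [0.16,-0.16,-0.424,0,0,0.0134,0],
  [0.16,-0.16,-0.424,0,0,0.0134,0],
  [0.16,-0.16,-0.424,0,0,0.0134,0],
  [0.16,-0.16,-0.424,0,0,0.0134,0],
])

```text
time_s: 25.9
tcp_pos: [578.3, -220.8, 227.2]
eef_rot: [3.141, 0.003, -0.043]
contact_force: [0.1, 0.8, -1.1]
grip_width: 14.7
finger_force: 58.7
```

```bash
python3 -c "
from h import *
from tiles import tiles
for n in('top','side'): np.save(n+'I.npy',shot(n,n+'I.png'),allow_pickle=True)
S=np.load('sideI.npy',allow_pickle=True).item()
np.set_printoptions(precision=1,suppress=True)
# expected lip (x +14..22), neck with TCP (580,-220,228): origin z=106
for nm,x,y,z in(('lip bottom far +y corner',602,-208,198),('lip near',594,-208,198),('neck top near +y',558,-208,224),('bar y-220',646,-220,186),('bar y-100',651,-100,186)): print(nm,proj(S,(x,y,z)))
tiles([('sideI.png',290,145)],'tlI.png',s=9,w=80,h=60,cols=1)
"
```

```text
lip bottom far +y corner [280.5 138.4]
lip near [282.7 139.3]
neck top near +y [293.3 135.3]
bar y-220 [271.  135.3]
bar y-100 [240.8 152.6]
```

View pics/tlI.png

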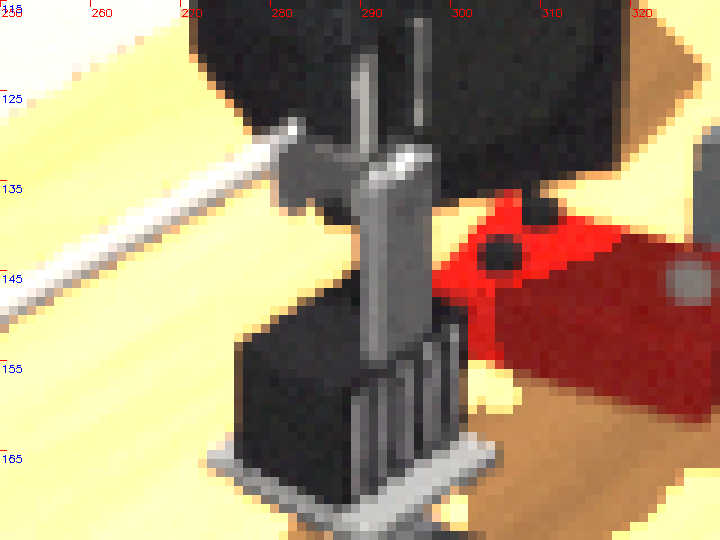

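The lip bottom is at side px (282,138) and the neck is near (292,135), within a pixel of prediction. Hooking over the bar.

Call:
carry_out([
  [0.08,-0.004,0,0,0,0,0],
  [0.16,-0.007,0,0,0,0,0],
  [0.23,-0.01,0,0,0,0,0],
  [0.264,-0.011,0,0,0,0,0],
  [0.264,-0.011,0,0,0,0,0],
  [0.264,-0.011,0,0,0,0,0],
  [0.264,-0.011,0,0,0,0,0],
])

```text
time_s: 26.7
tcp_pos: [644.9, -220.4, 228.0]
eef_rot: [3.141, 0.001, -0.043]
contact_force: [0.6, -1.3, -1.8]
grip_width: 15.3
finger_force: 58.7
```

Call:
carry_out([
  [0,0,0.03,0,0,0,0],
  [0,0,0.06,0,0,0,0],
  [0,0,0.08,0,0,0,0],
  [0,0,0.1,0,0,0,0],
  [0,0,0.1,0,0,0,0],
  [0,0,0.1,0,0,0,0],
])

```text
time_s: 27.3
tcp_pos: [646.1, -219.9, 202.8]
eef_rot: [-3.142, -0.0, -0.042]
contact_force: [-0.2, -0.4, -1.6]
grip_width: 14.6
finger_force: 59.0
```

Cmd z is now 203; going down further until contact.

Call:
carry_out([
  [0,0,0.006,0,0,0,0],
  [0,0,0.012,0,0,0,0],
  [0,0,0.016,0,0,0,0],
  [0,0,0.016,0,0,0,0],
  [0,0,0.016,0,0,0,0],
])

```text
time_s: 27.8
tcp_pos: [646.6, -220.1, 202.2]
eef_rot: [3.141, -0.002, -0.042]
contact_force: [-4.7, 1.7, 14.2]
grip_width: 15.0
finger_force: 61.1
```

Contact came about 3 mm high with a -x side force, so the bar is about 4 mm nearer than assumed. Shifting back and re-seating.

Call:
carry_out([
  [0,0,-0.01,0,0,0,0],
  [-0.016,0.001,-0.01,0,0,0,0],
  [-0.016,0.001,-0.01,0,0,0,0],
  [-0.016,0.001,-0.004,0,0,0,0],
  [-0.016,0.001,0,0,0,0,0],
  [-0.016,0.001,0,0,0,0,0],
  [-0.016,0.001,0,0,0,0,0],
])

```text
time_s: 28.5
tcp_pos: [642.7, -220.2, 199.9]
eef_rot: [3.141, -0.002, -0.042]
contact_force: [-1.5, -0.2, 5.5]
grip_width: 14.9
finger_force: 59.9
```

Call:
carry_out([
  [0,0,0,0,0,0,0.2],
  [0,0,0,0,0,0,0.3],
  [0,0,0,0,0,0,0.45],
  [0,0,0,0,0,0,0.6],
  [0,0,0,0,0,0,0.6],
  [0,0,-0.08,0,0,0,0.6],
  [0,0,-0.2,0,0,0,0.6],
  [0,0,-0.3,0,0,0,0.6],
  [0,0,-0.36,0,0,0,0.6],
  [0,0,-0.36,0,0,0,0.6],
])

```text
time_s: 29.5
tcp_pos: [643.6, -220.5, 291.7]
eef_rot: [3.14, -0.005, -0.042]
contact_force: [0.5, -0.4, 0.1]
grip_width: 51.4
finger_force: 0.0
```

Call:
carry_out([
  [-0.76,-0.5,0,0,0,-0.0134,0.6],
  [-0.76,-0.5,0,0,0,-0.0134,0.6],
  [-0.76,-0.5,0,0,0,-0.0134,0.6],
  [-0.76,-0.5,0,0,0,-0.0134,0.6],
  [-0.76,-0.5,0,0,0,-0.0134,0.6],
  [-0.76,-0.5,0,0,0,-0.0134,0.6],
  [-0.76,-0.5,0,0,0,-0.0134,0.6],
  [-0.76,-0.5,0,0,0,-0.0134,0.6],
])

```text
time_s: 30.3
tcp_pos: [458.3, -87.9, 288.7]
eef_rot: [3.141, -0.0, -0.001]
contact_force: [0.9, 0.7, 0.5]
grip_width: 51.0
finger_force: 0.0
```

```bash
python3 tm.py J 1
python3 - <<'E'
from h import *
np.set_printoptions(precision=1,suppress=True)
S=np.load('sideJ.npy',allow_pickle=True).item();f=S['frame'].astype(int)
T=np.load('topJ.npy',allow_pickle=True).item();g=T['frame'].astype(int)
# hung c2: expected outline boxes, dark blobs
print('exp tab top',proj(S,(642,-220,231)),'exp box centre',proj(S,(642,-220,105)),'top tab',proj(T,(642,-220,231)))
u,v=proj(S,(642,-220,105)).astype(int)
for r in range(v-42,v+24,2): print(r,''.join('#' if x.max()<60 else ('+' if x.max()-x.min()<30 and x.max()<210 else '.') for x in f[r,u-24:u+26]))
E
```

```text
top c1 shift 7 13 score 0.47 mean [125. 112.  70.]
top c2 shift -8 2 score 0.64 mean [171. 139.  84.]
top pick shift 0 0 score 0.99 mean [197. 164. 115.]
side c1 shift 0 0 score 0.95 mean [194. 160.  98.]
side c2 shift 1 0 score 0.63 mean [165. 126.  80.]
side pick shift 0 0 score 1.00 mean [193. 157. 101.]
exp tab top [272.  121.6] exp box centre [272.4 159.6] top tab [344.1 142.4]
117 ++++++++++++++++++++....#####+++##################
119 +++++++++++++++++......###########################
121 +++++++++++++.......########################++####
123 +++++++++...........##############################
125 ++++++..............####################++########
127 ++..................######..############+++#######
129 ...................+######..######################
131 ................++++######+..#####################
133 ...............+++++++##+++++#####################
135 ...............+++++++++++++++#+##################
137 ...............++++++++++++####.....########+#####
139 ...............+++++++.++++####.....#######+++#...
141 .............++++++.....+++####.....#######+++#...
[... 400 characters left out ...]
.###############+##+#++#+#......#####...
159 ...........############+##+##+#++#+#......####+...
161 ............###########+##+##+#++#+#.....+####....
163 ...........############+##+##+#++##+.....+####....
165 ........+++############+##+##+##+++++++..+####+...
167 ...........+###########+##+##++++++++##..+#####...
169 ..............++++######+#++++++++############+...
171 ..................+++++++++++++++##############++.
173 ......................+++++++.......+######+#+++++
175 .........................+..............+##+++++++
177 .............................................+++++
179 .................................................+
181 .....+++++++......................................
```

Cassette 2 hangs on the bar at the predicted spot, and cassette 1 hasn't moved. Fetching cassette 1.

Call:
carry_out([
  [-0.03,0.024,0.1,0,0,0,0.6],
  [-0.03,0.024,0.25,0,0,0,0.6],
  [-0.03,0.024,0.35,0,0,0,0.6],
  [-0.03,0.024,0.45,0,0,0,0.6],
  [-0.03,0.024,0.55,0,0,0,0.6],
  [-0.03,0.024,0.63,0,0,0,0.6],
  [-0.03,0.024,0.668,0,0,0,0.6],
  [-0.03,0.024,0.668,0,0,0,0.6],
  [-0.03,0.024,0.668,0,0,0,0.6],
])

```text
time_s: 31.3
tcp_pos: [450.5, -93.5, 122.3]
eef_rot: [3.141, -0.001, -0.0]
contact_force: [0.4, -0.3, -0.5]
grip_width: 51.3
finger_force: 0.0
```

Call:
carry_out([
  [0,0,0,0,0,0,0.4],
  [0,0,0,0,0,0,0.3],
  [0,0,0,0,0,0,0.2],
  [0,0,0,0,0,0,0.1],
  [0,0,0,0,0,0,0],
  [0,0,0,0,0,0,0],
  [0,0,0,0,0,0,0],
  [0,0,0,0,0,0,0],
])

```text
time_s: 32.1
tcp_pos: [450.4, -93.0, 122.4]
eef_rot: [-3.142, -0.001, 0.001]
contact_force: [-1.0, 0.4, 5.3]
grip_width: 14.9
finger_force: 60.3
```

Call:
carry_out([
  [0,0,-0.06,0,0,0,0],
  [0,0,-0.16,0,0,0,0],
  [0,0,-0.28,0,0,0,0],
  [0,0,-0.38,0,0,0,0],
  [0.05,0.02,-0.424,0,0,0,0],
  [0.2,0.06,-0.424,0,0,0.0134,0],
  [0.36,0.106,-0.424,0,0,0.0134,0],
  [0.48,0.106,-0.424,0,0,0.0134,0],
  [0.52,0.106,-0.424,0,0,0.0134,0],
  [0.52,0.106,-0.424,0,0,0.0134,0],
  [0.52,0.106,-0.424,0,0,0.0134,0],
  [0.52,0.106,-0.424,0,0,0.0134,0],
])

```text
time_s: 33.3
tcp_pos: [578.1, -119.7, 227.7]
eef_rot: [3.141, 0.002, -0.042]
contact_force: [0.2, 0.2, -1.6]
grip_width: 15.0
finger_force: 59.3
```

Run:
```python
from h import *
np.set_printoptions(precision=1,suppress=True)
S=shot('side','sideK.png');f=S['frame'].astype(int)
for nm,x,y,z in(('lip bottom far',602,-108,198),('lip near',594,-108,198),('neck top near',558,-108,224)): print(nm,proj(S,(x,y,z)))
u,v=proj(S,(594,-108,198)).astype(int); print(u-15,u+25)
for r in range(v-14,v+10): print(r,''.join('#' if x.max()<60 else ('+' if x.max()-x.min()<30 and x.max()<210 else '.') for x in f[r,u-15:u+25]))
```

```text
lip bottom far [256.4 153.8]
lip near [258.7 154.8]
neck top near [269.2 151.1]
243 283
140 ................#####+++#####+######....
141 ................#####+++#####+######....
142 ................#####+++#####++#####....
143 ..............++######++#####+######....
144 .............+++######++####.+######....
145 ...........+++++######++####.+######....
146 .........++++++#######++###+.++#####....
147 .......++++++.+######+++###++++++###+...
148 ......++++++...#####+++##++++++++####...
149 ....++++++.....#######+#++++++++#######.
150 ..++++++.......+######+++++++++#########
151 ++++++.........+######+++++++++#########
152 +++++..........#######+++++++++#+#######
153 +++............++#####++++++####+######+
154 +...............+######+++++###+#####+#+
155 ................+######+++++##+#+####+#+
156 ................+#######+++++###+#+#++#+
157 .................########++++#####+#++#+
158 ................#########++##++#+#+#++##
159 ................#########++#+#++##+#++#+
160 .................########+++++##+#+#++##
161 .................########+++#+####+#++#+
162 .................########+++++++##+#++#+
163 ................#########+++####+###++##
```

Call:
carry_out([
  [0.08,-0.004,0,0,0,0,0],
  [0.16,-0.007,0,0,0,0,0],
  [0.23,-0.01,0,0,0,0,0],
  [0.264,-0.011,0,0,0,0,0],
  [0.264,-0.011,0,0,0,0,0],
  [0.264,-0.011,0,0,0,0,0],
  [0.264,-0.011,0,0,0,0,0],
])

```text
time_s: 34.05
tcp_pos: [644.8, -119.9, 228.0]
eef_rot: [3.141, 0.001, -0.042]
contact_force: [-1.1, 0.7, -0.8]
grip_width: 15.1
finger_force: 59.3
```

Call:
carry_out([
  [0,0,0.03,0,0,0,0],
  [0,0,0.06,0,0,0,0],
  [0,0,0.08,0,0,0,0],
  [0,0,0.1,0,0,0,0],
  [0,0,0.108,0,0,0,0],
  [0,0,0.112,0,0,0,0],
  [0,0,0.112,0,0,0,0],
  [0,0,0.112,0,0,0,0],
])

```text
time_s: 34.85
tcp_pos: [648.5, -119.8, 201.6]
eef_rot: [3.141, -0.006, -0.042]
contact_force: [2.5, -0.7, 6.1]
grip_width: 15.1
finger_force: 60.3
```

Call:
carry_out([
  [0,0,-0.008,0,0,0,0],
  [0.012,0,-0.008,0,0,0,0],
  [0.012,0,-0.004,0,0,0,0],
  [0.012,0,0.002,0,0,0,0],
  [0.012,0,0.002,0,0,0,0],
  [0.012,0,0.002,0,0,0,0],
])

```text
time_s: 35.45
tcp_pos: [650.4, -119.9, 200.4]
eef_rot: [3.141, -0.003, -0.042]
contact_force: [2.1, -0.7, 5.7]
grip_width: 15.2
finger_force: 60.3
```

Nearly seated. Releasing to let it hang freely (step 8), then regripping it for the slide.

Call:
carry_out([
  [0,0,0,0,0,0,0.15],
  [0,0,0,0,0,0,0.3],
  [0,0,0,0,0,0,0.4],
  [0,0,0,0,0,0,0.4],
  [0,0,0,0,0,0,0.4],
  [0,0,0,0,0,0,0.4],
  [0,0,0,0,0,0,0.4],
  [0,0,0,0,0,0,0.4],
  [0,0,0,0,0,0,0.4],
])

```text
time_s: 36.35
tcp_pos: [649.0, -119.8, 199.5]
eef_rot: [3.142, -0.0, -0.042]
contact_force: [0.7, 0.4, -0.3]
grip_width: 33.8
finger_force: 0.0
```

Run:
```python
from h import *
np.set_printoptions(precision=1,suppress=True)
S=shot('side','sideL.png');f=S['frame'].astype(int)
for nm,p in(('c1 foot near +y',(610,-88,77)),('c1 foot far +y',(682,-88,77)),('c2 foot far +y',(678,-188,77)),('c2 foot near+y',(606,-188,77))): print(nm,proj(S,p))
u,v=proj(S,(646,-120,130)).astype(int); print(u-30,u+50)
for r in range(v-20,v+46,2): print(r,''.join('#' if x.max()<60 else ('+' if x.max()-x.min()<30 and x.max()<210 else '.') for x in f[r,u-30:u+50]))
```

```text
c1 foot near +y [250.9 192.8]
c1 foot far +y [232.1 183. ]
c2 foot far +y [256.4 167.9]
c2 foot near+y [275.  176.8]
218 298
147 ....................####++#####+++++++..............####+++##+..........#####...
149 ....................+##+++##+++++++++............#######++++####........#####...
151 ....................+###++##++++##+++........###########+++#+#####......#####...
153 ....................+++++++++++++#+++.....##############+#######+#.....######...
155 ...................++++++....++#+#+#+.....####################+#+#.....######...
157 ...............++++++........+++++###....###############+##+#++#+#.....######...
159 ............++++++............++##+++....############+##+##+#++#+#.....######...
161 ........++++++...............++++++++.....###########++#+##+#++#+#.....######...
163 ...##++++++..............####++++++++##..############+##+##+#++##+.....######...
165 ++#####...............#######++++++++################++#+##+##+++++++..######...
167 +++##..............##########+++++++#################+##+##++++++++##+.######...
169 ++..............##############+++##+
[... 1129 characters left out ...]
....................
197 ...............................+++++++++++++++..................................
199 .................................+++++++++++....................................
201 ................................................................................
203 ................................................................................
205 ................................................................................
207 ................................................................................
209 ................................................................................
211 ................................................................................
```

Both hang on the right of the mark. Regrip and slide cassette 1.

Call:
carry_out([
  [0,0,0,0,0,0,0.2],
  [0,0,0,0,0,0,0.1],
  [0,0,0,0,0,0,0],
  [0,0,0,0,0,0,0],
  [0,0,0,0,0,0,0],
  [0,0,0,0,0,0,0],
  [0,0,0,0,0,0,0],
], force=40)

```text
time_s: 37.1
tcp_pos: [649.0, -119.8, 199.6]
eef_rot: [3.142, -0.0, -0.042]
contact_force: [-0.1, -0.1, 1.8]
grip_width: 15.2
finger_force: 41.2
```

Call:
carry_out([
  [0,-0.03,0,0,0,0,0],
  [0,-0.08,0,0,0,0,0],
  [0,-0.13,0,0,0,0,0],
  [0,-0.18,0,0,0,0,0],
  [0,-0.23,0,0,0,0,0],
  [0,-0.28,0,0,0,0,0],
  [0,-0.33,0,0,0,0,0],
  [0,-0.38,0,0,0,0,0],
  [0,-0.43,0,0,0,0,0],
  [0,-0.48,0,0,0,0,0],
  [0,-0.52,0,0,0,0,0],
  [0,-0.54,0,0,0,0,0],
])

```text
time_s: 38.3
tcp_pos: [655.0, 16.9, 199.6]
eef_rot: [-3.141, -0.001, -0.04]
contact_force: [1.0, -2.7, 1.9]
grip_width: 15.5
finger_force: 41.5
```

Sliding cleanly. Continuing to y≈150.

Call:
carry_out([
  [0,-0.03,0,0,0,0,0],
  [0,-0.08,0,0,0,0,0],
  [0,-0.13,0,0,0,0,0],
  [0,-0.18,0,0,0,0,0],
  [0,-0.23,0,0,0,0,0],
  [0,-0.28,0,0,0,0,0],
  [0,-0.33,0,0,0,0,0],
  [0,-0.38,0,0,0,0,0],
  [0,-0.43,0,0,0,0,0],
  [0,-0.48,0,0,0,0,0],
  [0,-0.52,0,0,0,0,0],
  [0,-0.54,0,0,0,0,0],
])

```text
time_s: 39.5
tcp_pos: [660.6, 151.6, 199.6]
eef_rot: [-3.141, -0.001, -0.041]
contact_force: [3.2, -3.2, 3.0]
grip_width: 15.3
finger_force: 41.6
```

Call:
carry_out([
  [0,0,0,0,0,0,0],
  [0,0,0,0,0,0,0],
  [0,0,0,0,0,0,0.15],
  [0,0,0,0,0,0,0.3],
  [0,0,0,0,0,0,0.45],
  [0,0,0,0,0,0,0.45],
  [0,0,-0.08,0,0,0,0.45],
  [0,0,-0.2,0,0,0,0.45],
  [0,0,-0.3,0,0,0,0.45],
  [0,0,-0.36,0,0,0,0.45],
  [0,0,-0.36,0,0,0,0.45],
])

```text
time_s: 40.6
tcp_pos: [661.1, 149.9, 291.7]
eef_rot: [-3.141, -0.003, -0.042]
contact_force: [-0.3, 0.4, -0.7]
grip_width: 38.3
finger_force: 0.0
```

Call:
carry_out([
  [0,0.74,0,0,0,0,0.6],
  [0,0.74,0,0,0,0,0.6],
  [0,0.74,0,0,0,0,0.6],
  [0,0.74,0,0,0,0,0.6],
  [0,0.74,0,0,0,0,0.6],
  [0,0.74,0,0,0,0,0.6],
])

```text
time_s: 41.2
tcp_pos: [651.5, -35.9, 288.0]
eef_rot: [-3.141, 0.003, -0.044]
contact_force: [-0.5, 1.6, 0.1]
grip_width: 51.1
finger_force: 0.0
```

Call:
carry_out([
  [-0.004,0.74,0,0,0,0,0.6],
  [-0.004,0.74,0,0,0,0,0.6],
  [-0.004,0.74,0,0,0,0,0.6],
  [-0.004,0.74,0,0,0,0,0.6],
  [-0.004,0.74,0,0,0,0,0.6],
  [-0.004,0.74,0,0,0,0,0.6],
  [-0.004,0.74,0,0,0,0,0.6],
])

```text
time_s: 41.9
tcp_pos: [644.5, -215.7, 288.9]
eef_rot: [-3.139, 0.001, -0.037]
contact_force: [-0.5, 1.4, -0.2]
grip_width: 51.6
finger_force: 0.0
```

Run:
```python
from h import *
np.set_printoptions(precision=1,suppress=True)
S=shot('side','sideM.png');f=S['frame'].astype(int);s=st();print(s['tcp_pos'])
print('c2 exp tab top',proj(S,(643,-220,231)),'foot far +y',proj(S,(678,-188,77)),'c1 exp tab top',proj(S,(660,150,231)),'foot far+y',proj(S,(696,182,77)))
for (x,y) in((643,-220),(660,150)):
  u,v=proj(S,(x,y,150)).astype(int); print(u-30,u+40)
  for r in range(v-34,v+44,3): print(r,''.join('#' if x.max()<60 else ('+' if x.max()-x.min()<30 and x.max()<210 else '.') for x in f[r,u-30:u+40]))
```

```text
[ 644.6 -215.9  289.1]
c2 exp tab top [271.7 121.5] foot far +y [256.4 167.9] c1 exp tab top [162.5 181.3] foot far+y [154.1 231. ]
241 311
112 ++++++++++++++++++++++++++++++########################################
115 ++++++++++++++++++++++++++++++########################################
118 +++++++++++++++++++++++++......#######################################
121 ++++++++++++++++++++.......###########################################
124 ++++++++++++++.............######################++###################
127 +++++++++..................######...########+++++++###################
130 ++++.....................++######.....++++++++########################
133 ......................++++++++#++++++++.+#############################
136 ......................+++++++++++++##+.....#######################.##.
139 ......................+++++++.++++####.......#########.............###
142 ..................++++++.......+++##+#...........#####........#####...
145 .............++++++............+++##+#...........#####.........####...
148 ........++++++.............####+++#####..........#####..
[... 2247 characters left out ...]
+##.......++++...........
225 +++##########################+##+++##++##++###+#++++++........+...++++
228 ############.....+###########++##+++##++##+##+++++++++++++++++++++....
231 ########..........++##########++##++####++++++++++++++++++++++++++....
234 ###...................#+#######++###+++++++++++++++++++++++++++++.....
237 ..........................++###+++++++++++++++++++++++++++++++++......
240 ...........................+++++++++++++++++++++++++++++++++++........
243 ......................+++++....+++++++++++++++++++++++++++++++++......
246 .................++++++...........++++++++++++++++++++++++++......++++
249 #............+++++...........+++++++..+++++++++++++++++.......+++++...
```

Both hang where expected. Gripping cassette 2.

Call:
carry_out([
  [0,0,0.1,0,0,0,0.6],
  [0,0,0.2,0,0,0,0.6],
  [0,0,0.3,0,0,0,0.6],
  [0,0,0.36,0,0,0,0.6],
  [0,0,0.36,0,0,0,0.6],
  [0,0,0.36,0,0,0,0.4],
  [0,0,0.36,0,0,0,0.3],
  [0,0,0.36,0,0,0,0.2],
  [0,0,0.36,0,0,0,0.1],
  [0,0,0.36,0,0,0,0],
  [0,0,0.36,0,0,0,0],
  [0,0,0.36,0,0,0,0],
])

```text
time_s: 43.15
tcp_pos: [644.7, -219.9, 200.9]
eef_rot: [3.141, -0.003, -0.042]
contact_force: [-0.0, 1.2, 6.6]
grip_width: 15.5
finger_force: 41.0
```

Call:
carry_out([
  [0,-0.03,-0.004,0,0,0,0],
  [0,-0.08,-0.004,0,0,0,0],
  [0,-0.13,-0.004,0,0,0,0],
  [0,-0.18,-0.004,0,0,0,0],
  [0,-0.23,-0.004,0,0,0,0],
  [0,-0.28,-0.004,0,0,0,0],
  [0,-0.33,-0.004,0,0,0,0],
  [0,-0.38,-0.004,0,0,0,0],
  [0,-0.43,-0.004,0,0,0,0],
  [0,-0.48,-0.004,0,0,0,0],
  [0,-0.52,-0.004,0,0,0,0],
  [0,-0.54,-0.004,0,0,0,0],
])

```text
time_s: 44.35
tcp_pos: [650.3, -83.5, 201.0]
eef_rot: [3.142, -0.002, -0.041]
contact_force: [4.8, -3.5, 5.5]
grip_width: 15.3
finger_force: 41.0
```

Call:
carry_out([
  [0,-0.03,0,0,0,0,0],
  [0,-0.08,0,0,0,0,0],
  [0,-0.13,0,0,0,0,0],
  [0,-0.18,0,0,0,0,0],
  [0,-0.23,0,0,0,0,0],
  [0,-0.28,0,0,0,0,0],
  [0,-0.33,0,0,0,0,0],
  [0,-0.38,0,0,0,0,0],
  [0,-0.43,0,0,0,0,0],
  [0,-0.48,0,0,0,0,0],
  [0,-0.52,0,0,0,0,0],
  [0,-0.54,0,0,0,0,0],
])

```text
time_s: 45.55
tcp_pos: [656.0, 50.0, 201.1]
eef_rot: [3.14, -0.002, -0.042]
contact_force: [4.8, -4.8, 4.6]
grip_width: 15.6
finger_force: 41.1
```

Call:
carry_out([
  [0,0,0,0,0,0,0],
  [0,0,0,0,0,0,0],
  [0,0,0,0,0,0,0.15],
  [0,0,0,0,0,0,0.3],
  [0,0,0,0,0,0,0.45],
  [0,0,0,0,0,0,0.45],
  [0,0,-0.08,0,0,0,0.45],
  [0,0,-0.2,0,0,0,0.45],
  [0,0,-0.3,0,0,0,0.45],
  [0,0,-0.36,0,0,0,0.45],
  [0,0,-0.36,0,0,0,0.45],
])

```text
time_s: 46.65
tcp_pos: [655.7, 50.5, 292.4]
eef_rot: [-3.141, -0.003, -0.042]
contact_force: [0.1, 0.1, 0.1]
grip_width: 38.5
finger_force: 0.0
```

Call:
carry_out([
  [-0.5,0.9,0,0,0,0,0.45],
  [-0.5,0.9,0,0,0,0,0.45],
  [-0.5,0.9,0,0,0,0,0.45],
  [-0.5,0.9,0,0,0,0,0.45],
  [-0.5,0.9,0,0,0,0,0.45],
  [-0.5,0.9,0,0,0,0,0.45],
  [-0.5,0.9,0,0,0,0,0.45],
  [-0.5,0.9,0,0,0,0,0.45],
  [-0.5,0.9,0,0,0,0,0.45],
  [-0.5,0.9,0,0,0,0,0.45],
])

```text
time_s: 47.65
tcp_pos: [521.6, -167.6, 290.2]
eef_rot: [-3.141, 0.0, -0.039]
contact_force: [-0.1, -0.8, 0.5]
grip_width: 38.6
finger_force: 0.0
```

```bash
python3 tm.py N 1
python3 - <<'E'
import cv2
b=cv2.imread('pics/sideN.png')[110:370,80:350]; cv2.imwrite('pics/sN.png',cv2.resize(b,None,fx=2.3,fy=2.3,interpolation=cv2.INTER_CUBIC))
E
```

```text
top c1 shift 1 14 score 0.46 mean [213. 181. 108.]
top c2 shift -21 -9 score 0.53 mean [115. 104.  65.]
top pick shift 0 0 score 0.99 mean [200. 169. 118.]
side c1 shift -25 23 score 0.24 mean [229. 191. 113.]
side c2 shift -12 -4 score 0.20 mean [178. 139.  86.]
side pick shift 0 0 score 1.00 mean [193. 158. 101.]
```

View pics/sN.png

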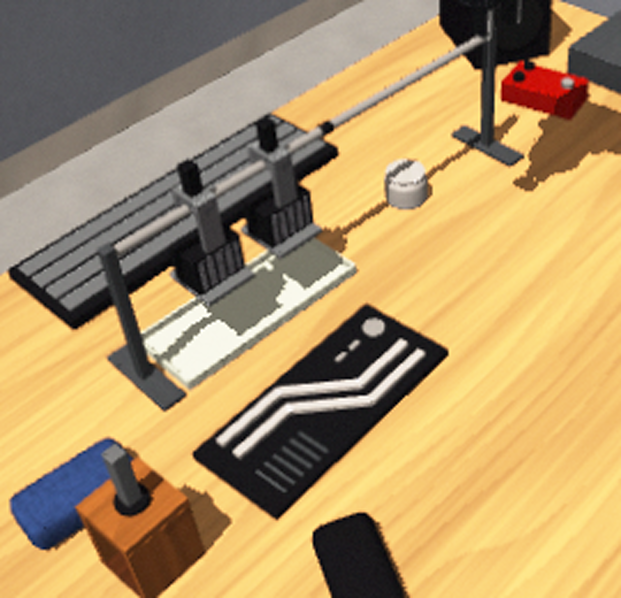

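The final crop shows both cassettes hanging straight, left of the mark (crop (327,127)), at about (205,230) and (280,190) over the tray. The pick is upright in its stand at (125,480), and the tin, case, mouse and pedal haven't moved. Letting it settle briefly, then handing in.

Call:
carry_out([
  [0,0,0,0,0,0,0.45],
  [0,0,0,0,0,0,0.45],
  [0,0,0,0,0,0,0.45],
  [0,0,0,0,0,0,0.45],
  [0,0,0,0,0,0,0.45],
  [0,0,0,0,0,0,0.45],
  [0,0,0,0,0,0,0.45],
  [0,0,0,0,0,0,0.45],
])

```text
time_s: 48.55
tcp_pos: [520.8, -169.5, 290.5]
eef_rot: [3.142, -0.0, -0.042]
contact_force: [0.4, 0.7, -0.9]
grip_width: 38.4
finger_force: 0.0
```

```bash
python3 -c "
from workcell import robot
print(robot.sign_off())"
```

```text
the job is handed in; nothing more can be done
None
```

The job is handed in at 48.6 s (no verdict was returned): the groove was drawn end to end, the pick is back upright in its stand, and both cassettes present hang still over the drip tray, left of the mark.

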